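Shut and lock the silversmith's drawer

TASK

The blue punch case has been stood on end in the open drawer, too tall for the drawer to shut: lay it down flat inside the drawer without striking or upsetting the silver bowl that is in there too. Then push the drawer fully home, and after that slide the red lock grip on top of the cabinet all the way to its end stop so that the steel strap bars the drawer. Leave the hammer, the gas canister and the bangle where they are.

Things in the scene. Friction and masses are not known exactly. Their poses are not given: they have to be found in the camera images.
- cabinet: Low brown wooden cabinet fixed on the bench, 250 deep (x) x 410 wide (y) x 100 high, front face toward the robot. Origin: on the bench under the middle of the front face; x points into the cabinet, y to the left as the robot sees it, z up. The drawer opening is 322 wide, 10 to 88 above the bench; its upper edge stops anything standing higher.
- drawer (a joint): How far the drawer is pulled out toward the robot along the cabinet's x (m): 0 = shut, front flush with the cabinet face; 0.17 = outer stop; starts 0.12 to 0.145. About 2 N of friction plus light damping; stays where left. Its floor's upper face is 20 above the bench; inside 300 wide, 194 long; side walls 6 thick, up to 72 above the bench.
- drawer_front (a point): Middle of the top edge of the drawer's front panel, on its outer face. The pale wooden panel is 15 thick, 316 wide, from 12 to 86 above the bench; the pull on it is a flat brass plate that stands out only 4.
- lock (a joint): How far the lock has been slid (m): 0 = open, 0.07 = end stop, locked. It slides along the cabinet's -y (from the left-hand corner toward the middle) with about 1.5 N of friction plus light damping and stays where it is left; starts 0 to 0.015.
- lock_grip (a point): Middle of the top of the lock's red upright grip: 16 (cabinet x) x 44 (cabinet y) x 30 high, its foot 5 above the cabinet top, 28 to 44 behind the cabinet face. Under it a 32 wide steel strap bends down over the front edge, standing out 12 from the cabinet face and reaching 40 below the cabinet top.
- case: Blue closed case with brass bands, 50 (own x) x 34 (own y) x 120 (own z), about 0.25 kg, standing on end mid-drawer, its thin direction (own y) roughly along the cabinet's y. Origin: centre of its lower end face, z along its length. Pushed near its top along its thin direction it tips over without its foot sliding. There is room for it to lie on the side away from the bowl.
- bowl: Open silver bowl, 72 across the rim, 42 high, 0.15 kg, standing loose on the drawer floor to the left or to the right of the case. Origin: centre of its underside, z up.
- sheet: Flat silver sheet, 76 x 80 x 5, lying loose on the drawer floor on the side of the case where the bowl is not; the case may lie on it. Origin: centre of its underside.
- canister: Red and white gas canister, 66 across, 190 high, standing on the bench to the left of the cabinet. Origin: centre of its underside. To be left alone.
- hammer: Hammer, 240 long, lying on the bench to the right. Origin: under its middle. To be left alone.
- bangles: Wide silver bangle, 72 across, 30 high, lying on the rear right part of the cabinet top. Origin: centre of its underside. To be left alone.
Not all that is in view belongs to the job. Of the things shaped like the case, the blue one is meant.

How it is judged (in metres and radians):
On the way, in this order (a step that is already met when the one before it is completed fails the run):
1. the case lies flat in the drawer (angle between case's own z axis and vertical between 1.4 and 1.74 rad and height (world z) of case between 0.03 and 0.065 m and linear speed of case below 0.05 m/s), for 0.2 s.
2. the drawer is fully shut (value of joint drawer below 0.004 m), for 0.2 s.
3. the lock is at its end stop (value of joint lock above 0.066 m), for 0.2 s.
At the end, for the whole second after the job is handed in: The drawer is shut (within 4 mm), the lock is at its end stop (within 4 mm), the case lies flat (its length within 10 degrees of level) and the bowl stands upright (within 11 degrees) on the drawer floor, both inside the shut drawer and at rest (value of joint drawer below 0.004 m and value of joint lock above 0.066 m and angle between case's own z axis and vertical between 1.4 and 1.74 rad and x of case in the frame of cabinet between 0.01 and 0.22 m and z of case in the frame of cabinet between 0.03 and 0.065 m and x of bowl in the frame of cabinet between 0.01 and 0.22 m and angle between bowl's own z axis and vertical below 0.2 rad and height (world z) of bowl between 0.015 and 0.035 m and linear speed of each of case, bowl below 0.02 m/s); the robot touches nothing.
It fails at once if the bowl is tipped (angle between bowl's own z axis and vertical above 0.5 rad).
It fails at once if the case strikes the bowl (contact force between case and bowl above 8 N).
It fails at once if the robot presses hard on the bowl (contact force between the arm and bowl above 8 N).
It fails at once if the hammer, the canister or the bangle is moved by more than 30 mm (distance of any of hammer, canister, bangles from where it was at the start of the episode above 0.03 m).
It also fails if it takes over 48 s, if anything falls off the work surface, if the arm or the gripper's body presses on something with over 40 N, if the wrist force passes 120 N, or if a joint passes its speed limit or range.

ROBOT

A 6-joint arm with a two-finger parallel gripper is mounted at the origin on the work surface. World frame = base frame: x ahead of the robot, y to its left, z up, the work surface at z = 0. Lengths are in m, angles in degrees, forces in N, time in s.
With the tool pointing down it reaches from about 0.25 to 0.725 m from the base axis. Payload 9.7 kg.
Tool frame: the origin (TCP) lies on the centre line of the jaws, within the pads' length; the fingertips stand 19 mm ahead of it and the grasp point (between the pads) is the TCP (bot.tcp_to_tips is the z of the fingertips in the tool frame, in m); z points along the fingers, y is the line along which they close (so a half turn about z gives the same grasp; the last joint's range is limited). The gripper opens to 85 mm and grips with 20 to 120 N. Pads are 22 mm wide; open, the fingers measure 114 mm over their backs; the gripper's body (76 mm by 85 mm) begins 54 mm behind the grasp point. The pads swing forward as they close: fully open they stand 13 mm farther back than shut.
Start: joints at [73.568, 4.979, 10.078, 95.1, 0, 90], TCP at [0.156, 0.528, 0.25] pointing down, gripper open.
Joint ranges: [-179.16, 179.16], [-48.56, 103.87], [-65.8, 70.77], [-126.05, 130.52], [-82.76, 87.17], [-180, 180]. Speed limits (degrees/s): [127.2, 127.2, 147.25, 180, 180, 180].

INTERFACE

Orientations are given as [roll, pitch, yaw] about the fixed x, y, z axes, in that order (R = Rz(yaw) Ry(pitch) Rx(roll)).
In Python, from workcell import bot gives the robot as it stands. The module is installed in compiled form; this text tells all that it offers.
- The arm moves only by the tool play_rows, never from a script. Its argument "increments" is a list of rows, each an object with "slide": the shift along the tool's x, y, z in mm, a list of three; "angular": the turn, a rotation vector about the tool's x, y, z in degrees, a list of three; "claw": the opening, from -1 (shut) to 1 (fully open). In form: [{"slide": [x, y, z], "angular": [rx, ry, rz], "claw": claw}, ...]. A call has 1 to 8 rows; each row shifts and turns the commanded pose from where the row before left it, along the tool's axes as they then stand; what a row does not reach is not made up. A row lasts 1/10 s, in which the tool goes at most 50 mm and 8.59 degrees, less where a joint would pass 70% of its speed; a pose out of reach is approached as far as the arm can. A call is refused whole if a number of a shift passes 50 or a number of a turn 8.59, either way. A call with a gripper value outside its range is refused whole. The fingers move at their own pace and stop on an object; "squeeze" is the grip in N (left out, the last holds). Time passes only in rows, so rows that do not move let the fingers close. It gives the time, the measured TCP pose, the force, the opening and the grip force at its end, in the units of the state.
- bot.get_obs(): the state, without advancing time (a new reading comes with each control period).
- bot.camera(name): name is "scene" or "top"; returns the picture (400x640x3 uint8, red, green, blue); there is no depth.
- bot.camera_info(name): a dict with "fovy" (degrees; the focal length in pixels is half the picture's height over the tangent of half this angle, whatever the lens; pixels are square), "cx", "cy" (the principal point, pixels), "R" (3x3) and "t" (3): a world point X has camera coordinates R X + t. Camera axes: x right, y down, z forward; pixel columns grow to the right and rows downward; lengths in m; the calibration is good to about 2 mm. A picture is of the moment at which its call begins. camera_info takes no time and is no camera call.
- bot.job_done(): hands the job in; it is judged then, once.
The state is a dict: "time": time; "q": joint angles; "qd": joint speeds; "joint_efforts": joint torques, N m; "ee_pos": TCP position; "tcp_rot": TCP orientation; "wrist_force": force on the tool from outside, world axes, zero at the start; "torque": the same for the moment, N m; "opening": finger opening in m; "grasp_force": force on a finger pad.
Only numpy, scipy, OpenCV 4.12 (cv2) and the standard library are available. Lean on these libraries where they do the work, as an engineer would, in place of code of your own. Each camera call takes 0.05 s, during which the arm holds its last target. There are 200 camera calls.

## Working session

There is one attempt and no reset: what is moved stays moved. The work goes in short steps, Python scripts to look and compute and a tool call to move; the robot and the scene stay as the last step left them, time stands still between calls to the robot, and variables do not carry over. Pictures are saved under pics/ and viewed, at most 10 in all, crops included, and the job is handed in when it is done.

Besides the shell and the picture viewer there is one more tool, called after "Emit:" as a command line: name --argument value ..., lists and objects as JSON in quotes. play_rows: Moves the arm, as the interface text tells. Its arguments: {"type":"object","properties":{"increments":{"type":"array"},"squeeze":{"type":"number"}},"required":["increments"]}

```bash
mkdir -p pics; python3 - <<'E'
from workcell import bot
import cv2
for n in("scene","top"):
    cv2.imwrite(f"pics/{n}0.png",bot.camera(n)[:,:,::-1]); print(bot.camera_info(n))
o=bot.get_obs();print(o)
E
```

```text
{'fovy': 45.771078563265036, 'cx': 321.0820325337563, 'cy': 206.25300148491317, 'R': array([[-0.4285993 ,  0.90348128, -0.00492153],
       [ 0.73481983,  0.34540888, -0.58372298],
       [-0.52568285, -0.25379969, -0.81193797]]), 't': array([ 0.25359847, -0.34923103,  1.95987109])}
{'fovy': 49.248937456663924, 'cx': 311.25227543330936, 'cy': 206.83907099685473, 'R': array([[ 0.01023214, -0.9999321 ,  0.00557738],
       [-0.99402569, -0.01077752, -0.10861296],
       [ 0.1086657 , -0.00443271, -0.99406847]]), 't': array([-1.13455002e-03,  5.83399825e-01,  1.48169289e+00])}
{'time': 0.1, 'q': array([7.35665464e+01, 5.00678320e+00, 1.00386205e+01, 9.50990619e+01,
       2.28563874e-04, 9.00021861e+01]), 'qd': array([ 0.09992832,  0.02396432,  0.08074181, -0.02063525, -0.05513029,
       -0.17011506]), 'joint_efforts': array([-2.85194307e-05, -5.21561801e+01,  4.65653372e+01,  1.60928472e-02,
        2.14297495e-05,  1.00836775e-05]), 'ee_pos': array([0.15554293, 0.52735629, 0.24966179]), 'tcp_rot': array([-1.79932775e+02, -2.25998813e-04,  1.63564360e+02]), 'wrist_force': array([ 0.21649837, -0.14488864, -0.86502054]), 'torque': array([-0.02792101,  0.0301201 ,  0.0015404 ]), 'grasp_force': 0.0, 'opening': 0.08557734885891428}
```

View pics/scene0.png

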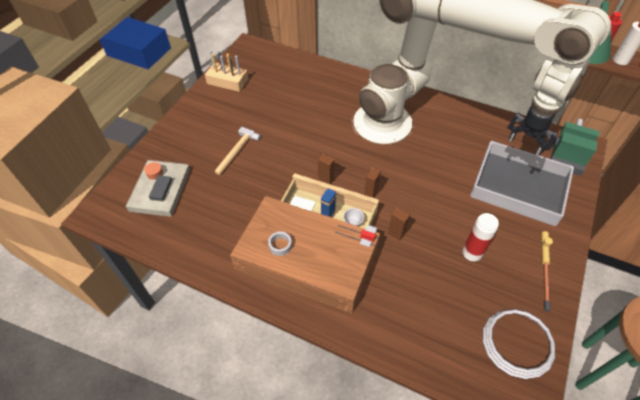

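View pics/top0.png

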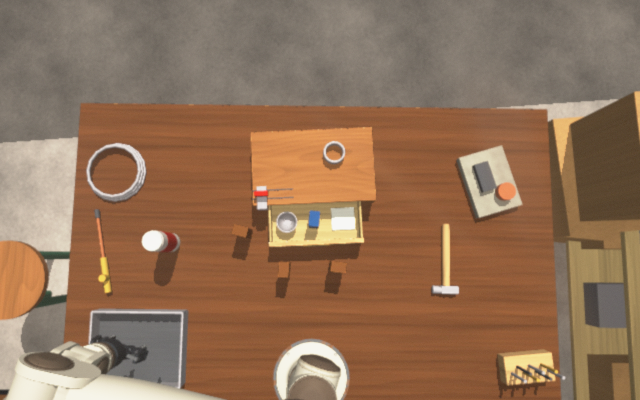

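The brown upright blocks at top-view (241,231), (284,269) and (338,267) have the case's shape. The blue one, at top (314,219) and scene (328,203), stands in the drawer with brass bands. The bowl is to its left and the sheet to its right. I'll confirm this in an enlarged crop.

```bash
python3 - <<'E'
import cv2,numpy as np
a=cv2.imread("pics/scene0.png")[150:310,225:425]; b=cv2.imread("pics/top0.png")[120:290,225:385]
a=cv2.resize(a,None,fx=3,fy=3,interpolation=2)[:480];b=cv2.resize(b,(480,510),interpolation=2)
cv2.imwrite("pics/c1.png",a);cv2.imwrite("pics/c2.png",b)
E
```

```text
(no output)
```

View pics/c1.png

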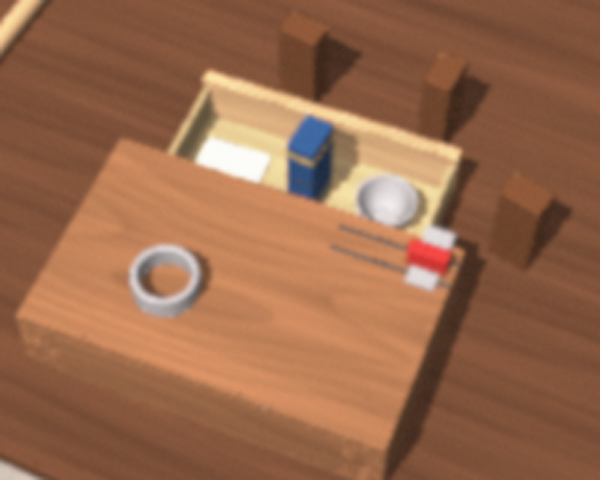

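View pics/c2.png

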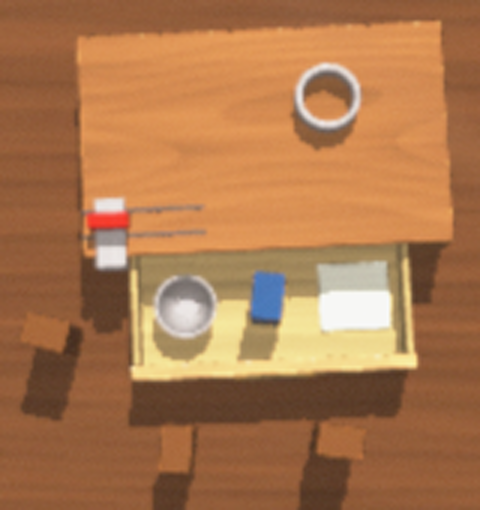

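```bash
cat > h.py <<'E'
from workcell import bot
import cv2,numpy as np
def ray(n,p,z):
    c=bot.camera_info(n);f=200/np.tan(np.radians(c['fovy'])/2)
    d=c['R'].T@np.array([(p[0]-c['cx'])/f,(p[1]-c['cy'])/f,1]);o=-c['R'].T@c['t']
    return o+d*(z-o[2])/d[2]
def tri(p,q):
    A=[];B=[]
    for n,x in(("top",p),("scene",q)):
        a=ray(n,x,0);b=ray(n,x,1);d=(b-a)/np.linalg.norm(b-a);M=np.eye(3)-np.outer(d,d);A.append(M);B.append(M@a)
    return np.linalg.solve(sum(A),sum(B))
def c2(u,v):return(225+u/3-.33,120+v/3-.33)
def c1(u,v):return(225+u/3-.33,150+v/3-.33)
def blob(n,im,kind):
    h=cv2.cvtColor(im,cv2.COLOR_BGR2HSV)
    if kind=='blue': m=cv2.inRange(h,(100,120,40),(125,255,255))
    else: m=cv2.inRange(h,(0,190,90),(5,255,255))|cv2.inRange(h,(174,190,90),(180,255,255))
    box={'top':(225,120,385,290),'scene':(270,160,425,260)}[n]
    k=np.zeros_like(m);k[box[1]:box[3],box[0]:box[2]]=1
    c,_=cv2.findContours(m*k,cv2.RETR_EXTERNAL,cv2.CHAIN_APPROX_NONE)
    c=max(c,key=cv2.contourArea);return cv2.minAreaRect(c),cv2.contourArea(c)
E
python3 - <<'E'
from h import *
np.set_printoptions(precision=4,suppress=True)
for nm,p,z in [("cabFL",(84,255),.1),("cabFR",(452,240),.1),("cabBL",(78,38),.1),("cabBR",(440,22),.1),("drL",(133,380),.086),("drR",(416,367),.086),("bowl",(185,306),.062),("sheetc",(354,297),.025),("case a",(257,271),.14),("case b",(285,273),.14),("case c",(281,323),.14),("case d",(251,320),.14),("grip",(108,220),.135)]:
    print(nm,ray("top",c2(*p),z))
for n in("top","scene"):
    im=cv2.imread(f"pics/{n}0.png")
    for k in("blue","red"):
        r,a=blob(n,im,k);print(n,k,r,a)
        print(ray(n,r[0],.14 if k=="blue" else .135))
print("caseTop tri",tri(c2(269,296),c1(313,135)))
for p,q in[((45,332),(527,192)),((177,440),(446,72)),((340,440),(304,30))]:print("block",tri(c2(*p),c1(*q)))
E
```

```text
cabFL [0.581  0.1993 0.1   ]
cabFR [ 0.6022 -0.2072  0.1   ]
cabBL [0.8264 0.2121 0.1   ]
cabBR [ 0.8497 -0.1951  0.1   ]
drL [0.4445 0.1437 0.086 ]
drR [ 0.462  -0.1687  0.086 ]
bowl [0.5287 0.089  0.062 ]
sheetc [ 0.5439 -0.1046  0.025 ]
case a [0.5613 0.0083 0.14  ]
case b [ 0.5594 -0.0217  0.14  ]
case c [ 0.5058 -0.0179  0.14  ]
case d [0.5086 0.0142 0.14  ]
grip [0.6154 0.1698 0.135 ]
top blue ((313.6280517578125, 218.34754943847656), (8.61366081237793, 14.024806022644043), 6.34019136428833) 102.5
[ 0.5345 -0.0025  0.14  ]
top red ((260.5, 193.5), (3.0, 13.0), 90.0) 38.0
[0.6138 0.1703 0.135 ]
scene blue ((328.20001220703125, 195.60000610351562), (8.944271087646484, 11.627553939819336), 26.56505012512207) 83.0
[0.538  0.0013 0.14  ]
scene red ((367.20001220703125, 236.40003967285156), (10.75174331665039, 1.8973664045333862), 18.43494987487793) 6.0
[0.6273 0.1766 0.135 ]
caseTop tri [ 0.5334 -0.0016  0.1384]
block [0.4939 0.2377 0.1229]
block [0.3792 0.0951 0.1279]
block [ 0.3814 -0.0814  0.1177]
```

```bash
cat > plan.py <<'E'
from h import *
from scipy.spatial.transform import Rotation as Ro
def plan(p1,y1,n):
    o=bot.get_obs();p=o['ee_pos'];y0=o['tcp_rot'][2];dy=(y1-y0+180)%360-180
    for i in range(n):
        y=y0+dy*i/n;R=Ro.from_euler('xyz',[180,0,y],degrees=True)
        print(np.round(R.inv().apply((np.array(p1)-p)/n)*1000,1).tolist(),round(-dy/n,2))
E
python3 - <<'E'
from plan import *
print(bot.tcp_to_tips)
plan([.541,.0625,.25],83.5,16)
E
```

```text
0.019
[-31.3, -21.1, -0.0] 5.0
[-33.0, -18.2, -0.0] 5.0
[-34.5, -15.3, -0.0] 5.0
[-35.7, -12.2, -0.0] 5.0
[-36.6, -9.1, -0.0] 5.0
[-37.3, -5.8, -0.0] 5.0
[-37.7, -2.6, -0.0] 5.0
[-37.7, 0.7, -0.0] 5.0
[-37.5, 4.0, -0.0] 5.0
[-37.0, 7.3, -0.0] 5.0
[-36.3, 10.5, -0.0] 5.0
[-35.2, 13.6, -0.0] 5.0
[-33.9, 16.6, -0.0] 5.0
[-32.3, 19.5, -0.0] 5.0
[-30.5, 22.3, -0.0] 5.0
[-28.4, 24.8, -0.0] 5.0
```

Emit:
play_rows --increments '[{"slide": [-31, -21, 0], "angular": [0, 0, 5], "claw": -1}, {"slide": [-33, -18, 0], "angular": [0, 0, 5], "claw": -1}, {"slide": [-34.5, -15, 0], "angular": [0, 0, 5], "claw": -1}, {"slide": [-36, -12, 0], "angular": [0, 0, 5], "claw": -1}, {"slide": [-37, -9, 0], "angular": [0, 0, 5], "claw": -1}, {"slide": [-37, -6, 0], "angular": [0, 0, 5], "claw": -1}, {"slide": [-38, -3, 0], "angular": [0, 0, 5], "claw": -1}, {"slide": [-38, 1, 0], "angular": [0, 0, 5], "claw": -1}]'

```text
time: 0.9
ee_pos: [0.3495, 0.2937, 0.2501]
tcp_rot: [-180.0, 0.0, 123.4]
wrist_force: [0.0, 1.0, -0.2]
opening: -0.0001
grasp_force: 0.0
```

Emit:
play_rows --increments '[{"slide": [-37.5, 4, 0], "angular": [0, 0, 5], "claw": -1}, {"slide": [-37, 7, 0], "angular": [0, 0, 5], "claw": -1}, {"slide": [-36, 10.5, 0], "angular": [0, 0, 5], "claw": -1}, {"slide": [-35, 13.5, 0], "angular": [0, 0, 5], "claw": -1}, {"slide": [-34, 16.5, 0], "angular": [0, 0, 5], "claw": -1}, {"slide": [-32, 19.5, 0], "angular": [0, 0, 5], "claw": -1}, {"slide": [-30, 22, 0], "angular": [0, 0, 5], "claw": -1}, {"slide": [-28, 25, 0], "angular": [0, 0, 5], "claw": -1}]'

```text
time: 1.7
ee_pos: [0.5416, 0.0627, 0.25]
tcp_rot: [-180.0, 0.0, 83.4]
wrist_force: [-0.4, 1.3, 0.1]
opening: -0.0002
grasp_force: 0.0
```

Emit:
play_rows --increments '[{"slide": [0, 0, 0], "angular": [0, 0, 0], "claw": -1}, {"slide": [0, 0, 0], "angular": [0, 0, 0], "claw": -1}]'

```text
time: 1.9
ee_pos: [0.5409, 0.0636, 0.2496]
tcp_rot: [-179.9, 0.0, 83.5]
wrist_force: [-0.9, -0.7, -0.6]
opening: -0.0002
grasp_force: 0.0
```

Emit:
play_rows --increments '[{"slide": [0, 0, 30], "angular": [0, 0, 0], "claw": -1}, {"slide": [0, 0, 40], "angular": [0, 0, 0], "claw": -1}, {"slide": [0, 0, 36], "angular": [0, 0, 0], "claw": -1}, {"slide": [0, 0, 19], "angular": [0, 0, 0], "claw": -1}, {"slide": [-8, 0, 0], "angular": [0, 0, 0], "claw": -1}, {"slide": [-12, 0, 0], "angular": [0, 0, 0], "claw": -1}, {"slide": [-10, 0, 0], "angular": [0, 0, 0], "claw": -1}, {"slide": [0, 0, 0], "angular": [0, 0, 0], "claw": -1}]'

```text
time: 2.7
ee_pos: [0.5381, 0.033, 0.127]
tcp_rot: [179.9, -0.0, 83.5]
wrist_force: [-0.6, -0.1, 0.0]
opening: 0.0001
grasp_force: 0.0
```

```bash
python3 - <<'E'
from h import *
a=bot.camera("scene")[:,:,::-1]; b=bot.camera("top")[:,:,::-1]
a=cv2.resize(a[140:280,250:400],(450,420));b=cv2.resize(b[150:290,240:370],(390,420))[:,:350]
cv2.imwrite("pics/p1.png",cv2.hconcat([a,b]))
E
```

```text
(no output)
```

View pics/p1.png

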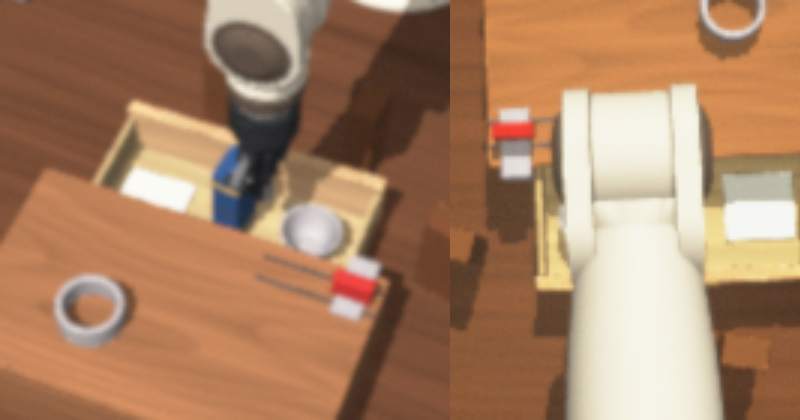

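The scene half shows the finger just left of the upright case, at about (250,175), with the bowl clear at (315,230). Next I push slowly along tool -x.

Emit:
play_rows --increments '[{"slide": [-5, 0, 0], "angular": [0, 0, 0], "claw": -1}, {"slide": [-5, 0, 0], "angular": [0, 0, 0], "claw": -1}, {"slide": [-5, 0, 0], "angular": [0, 0, 0], "claw": -1}, {"slide": [-5, 0, 0], "angular": [0, 0, 0], "claw": -1}, {"slide": [-5, 0, 0], "angular": [0, 0, 0], "claw": -1}, {"slide": [-5, 0, 0], "angular": [0, 0, 0], "claw": -1}]'

```text
time: 3.4
ee_pos: [0.5341, 0.004, 0.1252]
tcp_rot: [-180.0, 0.0, 83.6]
wrist_force: [-0.2, -0.4, 0.5]
opening: -0.0001
grasp_force: 0.0
```

Emit:
play_rows --increments '[{"slide": [-5, 0, 0], "angular": [0, 0, 0], "claw": -1}, {"slide": [-5, 0, 0], "angular": [0, 0, 0], "claw": -1}, {"slide": [-5, 0, 0], "angular": [0, 0, 0], "claw": -1}, {"slide": [0, 0, 0], "angular": [0, 0, 0], "claw": -1}, {"slide": [0, 0, 0], "angular": [0, 0, 0], "claw": -1}, {"slide": [0, 0, 0], "angular": [0, 0, 0], "claw": -1}]'

```text
time: 4.0
ee_pos: [0.5325, -0.0102, 0.1253]
tcp_rot: [-180.0, -0.0, 83.6]
wrist_force: [1.5, -0.6, 0.5]
opening: -0.0001
grasp_force: 0.0
```

```bash
python3 - <<'E'
from h import *
a=bot.camera("scene")[:,:,::-1]
cv2.imwrite("pics/p2.png",cv2.resize(a[140:280,250:400],(450,420)))
E
```

```text
(no output)
```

View pics/p2.png

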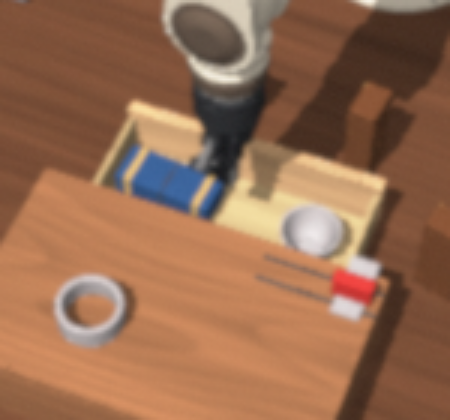

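The case lies flat at about (170,180), on the side away from the bowl at (313,230), which is still upright. Next I go over to the drawer front.

```bash
python3 - <<'E'
from plan import *
plan([.415,-.006,.165],93,5)
E
```

```text
[-1.8, -23.5, -7.9] -1.88
[-1.0, -23.5, -7.9] -1.88
[-0.2, -23.5, -7.9] -1.88
[0.5, -23.5, -7.9] -1.88
[1.3, -23.5, -7.9] -1.88
```

Emit:
play_rows --increments '[{"slide": [0, 0, -40], "angular": [0, 0, 0], "claw": -1}, {"slide": [-1.8, -23.5, 0], "angular": [0, 0, -1.9], "claw": -1}, {"slide": [-1, -23.5, 0], "angular": [0, 0, -1.9], "claw": -1}, {"slide": [0, -23.5, 0], "angular": [0, 0, -1.9], "claw": -1}, {"slide": [0.5, -23.5, 0], "angular": [0, 0, -1.9], "claw": -1}, {"slide": [1, -23.5, 0], "angular": [0, 0, -1.9], "claw": -1}, {"slide": [0, 0, 0], "angular": [0, 0, 0], "claw": -1}, {"slide": [0, 0, 0], "angular": [0, 0, 0], "claw": -1}]'

```text
time: 4.85
ee_pos: [0.4153, -0.0062, 0.1657]
tcp_rot: [179.9, 0.0, 93.1]
wrist_force: [0.1, -0.3, -0.2]
opening: -0.0001
grasp_force: 0.0
```

Emit:
play_rows --increments '[{"slide": [0, 0, 30], "angular": [0, 0, 0], "claw": -1}, {"slide": [0, 0, 30], "angular": [0, 0, 0], "claw": -1}, {"slide": [0, 0, 20], "angular": [0, 0, 0], "claw": -1}, {"slide": [0, 0, 0], "angular": [0, 0, 0], "claw": -1}, {"slide": [0, 5, 0], "angular": [0, 0, 0], "claw": -1}, {"slide": [0, 5, 0], "angular": [0, 0, 0], "claw": -1}, {"slide": [0, 5, 0], "angular": [0, 0, 0], "claw": -1}, {"slide": [0, 0, 0], "angular": [0, 0, 0], "claw": -1}]'

```text
time: 5.65
ee_pos: [0.4311, -0.0054, 0.086]
tcp_rot: [179.9, 0.0, 93.1]
wrist_force: [-0.3, -0.6, 0.1]
opening: -0.0
grasp_force: 0.0
```

Emit:
play_rows --increments '[{"slide": [0, 3, 0], "angular": [0, 0, 0], "claw": -1}, {"slide": [0, 4, 0], "angular": [0, 0, 0], "claw": -1}, {"slide": [0, 5, 0], "angular": [0, 0, 0], "claw": -1}, {"slide": [0, 6, 0], "angular": [0, 0, 0], "claw": -1}, {"slide": [0, 7, 0], "angular": [0, 0, 0], "claw": -1}, {"slide": [0, 7, 0], "angular": [0, 0, 0], "claw": -1}, {"slide": [0, 7, 0], "angular": [0, 0, 0], "claw": -1}, {"slide": [0, 7, 0], "angular": [0, 0, 0], "claw": -1}]'

```text
time: 6.45
ee_pos: [0.4765, -0.0029, 0.0852]
tcp_rot: [-180.0, -0.0, 93.1]
wrist_force: [-0.8, 1.2, 1.5]
opening: 0.0001
grasp_force: 1.2
```

Emit:
play_rows --increments '[{"slide": [0, 7, 0], "angular": [0, 0, 0], "claw": -1}, {"slide": [0, 7, 0], "angular": [0, 0, 0], "claw": -1}, {"slide": [0, 7, 0], "angular": [0, 0, 0], "claw": -1}, {"slide": [0, 7, 0], "angular": [0, 0, 0], "claw": -1}, {"slide": [0, 7, 0], "angular": [0, 0, 0], "claw": -1}, {"slide": [0, 7, 0], "angular": [0, 0, 0], "claw": -1}, {"slide": [0, 6, 0], "angular": [0, 0, 0], "claw": -1}, {"slide": [0, 5, 0], "angular": [0, 0, 0], "claw": -1}]'

```text
time: 7.25
ee_pos: [0.5293, -0.0001, 0.0852]
tcp_rot: [-180.0, -0.0, 93.1]
wrist_force: [-2.0, 0.9, 0.3]
opening: 0.0
grasp_force: 1.1
```

```bash
python3 - <<'E'
from h import *
a=bot.camera("scene")[:,:,::-1]
cv2.imwrite("pics/p3.png",cv2.resize(a[140:280,250:400],(600,560)))
E
```

```text
(no output)
```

View pics/p3.png

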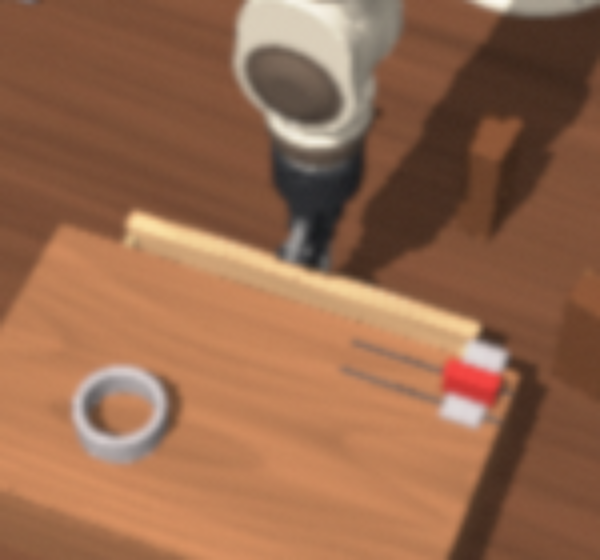

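The front panel is about 45 mm short of shut, and the strap at (485,355) sits at the panel's left end. I'll continue slowly and watch the force.

Emit:
play_rows --increments '[{"slide": [0, 5, 0], "angular": [0, 0, 0], "claw": -1}, {"slide": [0, 5, 0], "angular": [0, 0, 0], "claw": -1}, {"slide": [0, 5, 0], "angular": [0, 0, 0], "claw": -1}, {"slide": [0, 5, 0], "angular": [0, 0, 0], "claw": -1}, {"slide": [0, 4, 0], "angular": [0, 0, 0], "claw": -1}, {"slide": [0, 3, 0], "angular": [0, 0, 0], "claw": -1}]'

```text
time: 7.9
ee_pos: [0.5562, 0.0013, 0.0852]
tcp_rot: [-180.0, 0.0, 93.1]
wrist_force: [-2.4, 0.7, 0.8]
opening: -0.0006
grasp_force: 1.0
```

Emit:
play_rows --increments '[{"slide": [0, 3, 0], "angular": [0, 0, 0], "claw": -1}, {"slide": [0, 3, 0], "angular": [0, 0, 0], "claw": -1}, {"slide": [0, 3, 0], "angular": [0, 0, 0], "claw": -1}]'

```text
time: 8.2
ee_pos: [0.565, 0.0018, 0.0853]
tcp_rot: [-180.0, 0.0, 93.1]
wrist_force: [-1.6, 0.5, -0.6]
opening: 0.0003
grasp_force: 1.1
```

Emit:
play_rows --increments '[{"slide": [0, 2, 0], "angular": [0, 0, 0], "claw": -1}, {"slide": [0, 2, 0], "angular": [0, 0, 0], "claw": -1}, {"slide": [0, 2, 0], "angular": [0, 0, 0], "claw": -1}, {"slide": [0, 2, 0], "angular": [0, 0, 0], "claw": -1}]'

```text
time: 8.6
ee_pos: [0.5728, 0.0022, 0.0853]
tcp_rot: [-180.0, -0.0, 93.1]
wrist_force: [-8.3, -0.2, 0.9]
opening: -0.0002
grasp_force: 4.9
```

Emit:
play_rows --increments '[{"slide": [0, 2, 0], "angular": [0, 0, 0], "claw": -1}, {"slide": [0, 2, 0], "angular": [0, 0, 0], "claw": -1}]'

```text
time: 8.8
ee_pos: [0.573, 0.0022, 0.0852]
tcp_rot: [-179.5, -0.0, 93.1]
wrist_force: [-33.9, -0.0, 16.4]
opening: 0.0
grasp_force: 17.0
```

Emit:
play_rows --increments '[{"slide": [0, 0, 0], "angular": [0, 0, 0], "claw": -1}, {"slide": [0, -6, 0], "angular": [0, 0, 0], "claw": -1}, {"slide": [0, -15, 0], "angular": [0, 0, 0], "claw": -1}, {"slide": [0, 0, -40], "angular": [0, 0, 0], "claw": -1}, {"slide": [0, 0, -45], "angular": [0, 0, 0], "claw": -1}, {"slide": [0, 0, -20], "angular": [0, 0, 0], "claw": -1}, {"slide": [0, 0, 0], "angular": [0, 0, 0], "claw": -1}, {"slide": [0, 0, 0], "angular": [0, 0, 0], "claw": -1}]'

```text
time: 9.6
ee_pos: [0.5562, 0.0013, 0.1903]
tcp_rot: [179.9, 0.0, 93.1]
wrist_force: [0.4, 1.0, -0.5]
opening: -0.0001
grasp_force: 0.0
```

```bash
python3 - <<'E'
from plan import *
plan([.6155,.235,.19],93,7)
im=bot.camera("scene")[:,:,::-1];t=bot.camera("top")[:,:,::-1]
r,a=blob("top",t,"red");print(r,a,ray("top",r[0],.135))
cv2.imwrite("pics/p4.png",cv2.resize(im[140:280,250:400],(600,560)))
E
```

```text
[32.9, 10.2, 0.0] 0.01
[32.9, 10.2, 0.0] 0.01
[32.9, 10.2, 0.0] 0.01
[32.9, 10.2, 0.0] 0.01
[32.9, 10.2, 0.0] 0.01
[32.9, 10.2, 0.0] 0.01
[32.9, 10.2, 0.0] 0.01
((260.5, 193.5), (3.0, 13.0), 90.0) 36.0 [0.61377714 0.1703099  0.135     ]
```

View pics/p4.png

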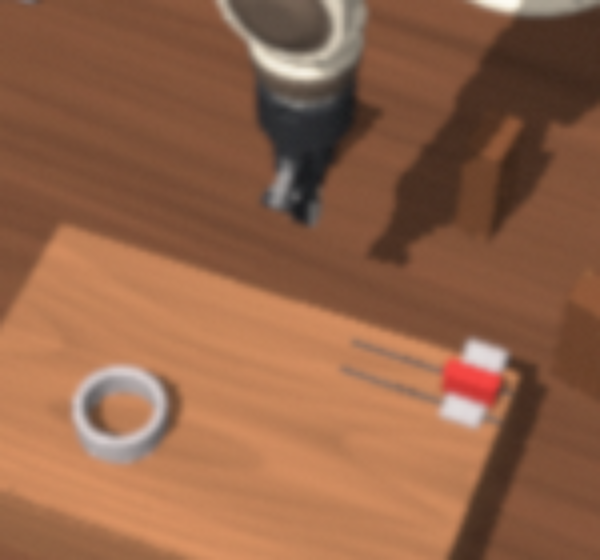

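The drawer is shut, with no panel showing, and the grip is unmoved at scene-crop (470,380). Next I go to the grip's left side and push it.

Emit:
play_rows --increments '[{"slide": [33, 10, 0], "angular": [0, 0, 0], "claw": -1}, {"slide": [33, 10, 0], "angular": [0, 0, 0], "claw": -1}, {"slide": [33, 10, 0], "angular": [0, 0, 0], "claw": -1}, {"slide": [33, 10, 0], "angular": [0, 0, 0], "claw": -1}, {"slide": [33, 10, 0], "angular": [0, 0, 0], "claw": -1}, {"slide": [33, 10, 0], "angular": [0, 0, 0], "claw": -1}, {"slide": [33, 10, 0], "angular": [0, 0, 0], "claw": -1}, {"slide": [0, 0, 0], "angular": [0, 0, 0], "claw": -1}]'

```text
time: 10.5
ee_pos: [0.6131, 0.2392, 0.1875]
tcp_rot: [-179.8, 0.0, 93.3]
wrist_force: [0.0, -0.5, -0.5]
opening: 0.0004
grasp_force: 0.0
```

Emit:
play_rows --increments '[{"slide": [0, 0, 25], "angular": [0, 0, 0], "claw": -1}, {"slide": [0, 0, 25], "angular": [0, 0, 0], "claw": -1}, {"slide": [0, 0, 5], "angular": [0, 0, 0], "claw": -1}, {"slide": [0, 0, 0], "angular": [0, 0, 0], "claw": -1}, {"slide": [-6, 0, 0], "angular": [0, 0, 0], "claw": -1}, {"slide": [-7, 0, 0], "angular": [0, 0, 0], "claw": -1}, {"slide": [-7, 0, 0], "angular": [0, 0, 0], "claw": -1}, {"slide": [-7, 0, 0], "angular": [0, 0, 0], "claw": -1}]'

```text
time: 11.3
ee_pos: [0.6151, 0.2079, 0.1361]
tcp_rot: [179.9, -0.0, 93.0]
wrist_force: [-0.5, 0.3, 0.2]
opening: 0.0
grasp_force: 0.0
```

Emit:
play_rows --increments '[{"slide": [-7, 0, 0], "angular": [0, 0, 0], "claw": -1}, {"slide": [-7, 0, 0], "angular": [0, 0, 0], "claw": -1}, {"slide": [-7, 0, 0], "angular": [0, 0, 0], "claw": -1}, {"slide": [-7, 0, 0], "angular": [0, 0, 0], "claw": -1}, {"slide": [-5, 0, 0], "angular": [0, 0, 0], "claw": -1}]'

```text
time: 11.8
ee_pos: [0.6166, 0.1752, 0.1353]
tcp_rot: [180.0, -0.0, 93.1]
wrist_force: [0.9, 1.9, 0.7]
opening: 0.0003
grasp_force: 0.8
```

Emit:
play_rows --increments '[{"slide": [-6, 0, 0], "angular": [0, 0, 0], "claw": -1}, {"slide": [-6, 0, 0], "angular": [0, 0, 0], "claw": -1}, {"slide": [-5, 0, 0], "angular": [0, 0, 0], "claw": -1}, {"slide": [-4, 0, 0], "angular": [0, 0, 0], "claw": -1}, {"slide": [-3, 0, 0], "angular": [0, 0, 0], "claw": -1}]'

```text
time: 12.3
ee_pos: [0.6178, 0.1514, 0.1353]
tcp_rot: [180.0, 0.0, 93.1]
wrist_force: [0.8, 1.4, 0.1]
opening: -0.0002
grasp_force: 0.8
```

Emit:
play_rows --increments '[{"slide": [-2, 0, 0], "angular": [0, 0, 0], "claw": -1}, {"slide": [-2, 0, 0], "angular": [0, 0, 0], "claw": -1}, {"slide": [-2, 0, 0], "angular": [0, 0, 0], "claw": -1}]'

```text
time: 12.6
ee_pos: [0.6181, 0.1458, 0.1352]
tcp_rot: [-180.0, -0.0, 93.1]
wrist_force: [1.7, 1.8, 0.0]
opening: -0.0
grasp_force: 0.8
```

Emit:
play_rows --increments '[{"slide": [-2, 0, 0], "angular": [0, 0, 0], "claw": -1}, {"slide": [-2, 0, 0], "angular": [0, 0, 0], "claw": -1}, {"slide": [-2, 0, 0], "angular": [0, 0, 0], "claw": -1}]'

```text
time: 12.9
ee_pos: [0.6183, 0.1429, 0.1354]
tcp_rot: [180.0, -0.4, 93.2]
wrist_force: [0.3, 25.2, -1.0]
opening: 0.0003
grasp_force: 12.7
```

Emit:
play_rows --increments '[{"slide": [-2, 0, 0], "angular": [0, 0, 0], "claw": -1}, {"slide": [-2, 0, 0], "angular": [0, 0, 0], "claw": -1}]'

```text
time: 13.1
ee_pos: [0.6183, 0.1425, 0.1355]
tcp_rot: [180.0, -0.8, 93.4]
wrist_force: [-0.1, 43.6, -2.4]
opening: -0.0002
grasp_force: 21.7
```

End stop reached. I'll back off, lift clear and check.

Emit:
play_rows --increments '[{"slide": [0, 0, 0], "angular": [0, 0, 0], "claw": -1}, {"slide": [8, 0, 0], "angular": [0, 0, 0], "claw": -1}, {"slide": [20, 0, 0], "angular": [0, 0, 0], "claw": -1}, {"slide": [0, 0, -40], "angular": [0, 0, 0], "claw": -1}, {"slide": [0, 0, -40], "angular": [0, 0, 0], "claw": -1}, {"slide": [40, 0, -20], "angular": [0, 0, 0], "claw": -1}, {"slide": [40, -20, 0], "angular": [0, 0, 0], "claw": -1}, {"slide": [0, 0, 0], "angular": [0, 0, 0], "claw": -1}]'

```text
time: 13.9
ee_pos: [0.5913, 0.2461, 0.236]
tcp_rot: [180.0, -0.0, 93.3]
wrist_force: [0.6, -0.8, 0.1]
opening: -0.0
grasp_force: 0.0
```

```bash
python3 - <<'E'
from h import *
im=bot.camera("scene")[:,:,::-1]
cv2.imwrite("pics/p5.png",cv2.resize(im[140:300,230:410],(720,640))[:600])
E
```

```text
(no output)
```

View pics/p5.png

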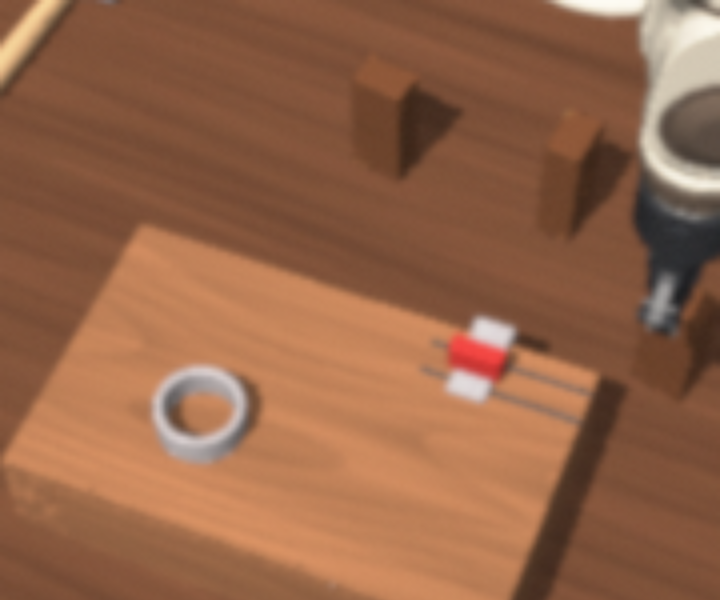

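The grip at (478,357) has slid along to its stop. The drawer is shut, the bangle at (200,415) and the blocks are undisturbed, and the arm is clear.

```bash
python3 -c "
from workcell import bot
print(bot.job_done())"
```

```text
the job is handed in; nothing more can be done
None
```

I handed the job in at about 14 s of the 48 s limit: the case was lying flat and the bowl upright in the last view before the drawer was pushed shut, and the lock grip was then slid to its end stop; no verdict came back from the judging.

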